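Seat the polished specimen and hold the lamp shutter half open

TASK

With a light grip, take the yellow resin specimen out of the black tray and set it down gently, upright, in the metal ring on the illuminator while the lamp shutter is still closed, and let go of it. Then slide the sprung orange shutter knob to half open, its pointer on the green band, never letting it run to fully open, and finish while holding it there against its spring: do not let go. Leave the other specimens, the jar and the mouse alone.

Things in the scene. Friction and masses are not known exactly. Their poses are not given: they have to be found in the camera images.
- illuminator: White lamp base box on the desk (fixed), 160 (x) x 250 (y) x 50 mm high, flat deck on top. Origin: centre of its underside; z up, y along the shutter's slide. The +y half of the deck carries a black stage block 90 x 90 x 12 mm with the metal ring on it; the -y half carries the shutter with its orange knob.
- half_mark (a point): Middle of the knob's path at half open, on the deck, at (0, -65, 50) mm in the illuminator's frame. Beside the path on both sides lies a grey scale: black line = closed (y = -95 mm), 12 mm wide green band = half open (y = -71 to -59 mm), red line = fully open (y = -35 mm).
- seat_floor (a point): Centre of the floor inside the metal ring, 62 mm above the desk, at (0, 60, 62) mm in the illuminator's frame. The ring around it is 35 mm inside and 45 mm outside diameter and rises 6 mm above this floor; the specimen fits in with 2.5 mm to spare all round.
- specimen: The specimen to load: upright cylinder of yellow resin, 30 mm diameter, 24 mm high, about 35 g, with a brass-coloured ore patch on its top face. Origin: centre of its underside; z up. It stands on the tray's floor with room for fingers around it. Fragile: squeeze it with less than 40 N per finger, and do not press or drop it onto anything with more than 40 N.
- tray: Black open tray (fixed), 110 (x) x 260 (y) x 12 mm high, walls and floor 4 mm thick. Origin: centre of its underside. Three specimens stand in a row along its y axis at y = -85, 0 and 85 mm, in any order.
- shutter (a joint): Travel of the sprung shutter in m: 0 = closed (where the spring holds it), 0.030 = half open (middle of the green band), 0.060 = fully open end stop. It opens along the illuminator's +y. The spring pushes it closed with 3 N at 0, rising evenly to 7.5 N at half and 12 N at the end; it closes by itself when let go.
- knob_top (a point): Centre of the top face of the orange knob, an upright block on the shutter, 24 (x) x 14 (y) x 33 mm, its faces parallel to the illuminator's; it can be pushed on its -y face or pinched. This point lies 36 mm above the deck (86 mm above the desk); the block spans 3 to 36 mm above the deck. Axes as the illuminator's. At its foot a thin orange pointer bar reaches over both scales.
- specimen_grey: Bystander: grey specimen of the same size in the tray. Origin: centre of its underside.
- specimen_blue: Bystander: blue specimen of the same size in the tray. Origin: centre of its underside.
- jar: Bystander: amber jar with white cap, 48 mm diameter, 70 mm high, on the desk. Origin: centre of its underside.
- mouse: Bystander: black computer mouse, 100 x 56 x 34 mm, on the desk. Origin: centre of its underside.
Things that resemble listed ones, but are neither listed nor needed, are in the scene too. Several things have the shape of the specimen; the one meant has the colours described above.

How it is judged:
On the way:
1. the yellow specimen stands upright in the ring, released, with the shutter still closed (horizontal distance between specimen and seat_floor below 0.004 m and z of specimen in the frame of seat_floor between -0.003 and 0.003 m and angle between specimen's own z axis and vertical below 0.1 rad and contact force between the fingers and specimen below 0.2 N and value of joint shutter below 0.006 m), for 0.2 s.
At the end, for the whole second after the job is handed in: Yellow specimen upright (0.1 rad) on the ring's floor (4 mm from its centre, 3 mm in height), not touched by the fingers; shutter still at 24 to 36 mm of its 60 mm travel, held by the fingers on its knob (over 3 N); bystanders within 20 mm of where they were (horizontal distance between specimen and seat_floor below 0.004 m and z of specimen in the frame of seat_floor between -0.003 and 0.003 m and angle between specimen's own z axis and vertical below 0.1 rad and contact force between the fingers and specimen below 0.2 N and value of joint shutter between 0.024 and 0.036 m and velocity of joint shutter between -0.01 and 0.01 m/s and contact force between the fingers and shutter above 3 N and distance of each of specimen_grey, specimen_blue, jar, mouse from where it was at the start of the episode below 0.02 m); the arm keeps its last pose, push and grip.
It fails at once if the specimen is squeezed by more than 40 N per finger (80 N over both) (contact force between the fingers and specimen above 80 N).
It fails at once if the specimen is pressed or dropped onto the illuminator or the tray with more than 40 N (contact force between specimen and illuminator above 40 N or contact force between specimen and tray above 40 N).
It fails at once if the shutter runs to fully open (value of joint shutter above 0.055 m).
It fails at once if another specimen, the jar or the mouse is moved by more than 20 mm (distance of any of specimen_grey, specimen_blue, jar, mouse from where it was at the start of the episode above 0.02 m).
It also fails if it takes over 48 s, if anything falls off the work surface, if the arm or the gripper's body presses on something with over 40 N, if the wrist force passes 120 N, or if a joint passes its speed limit or range.

ROBOT

A 6-joint arm with a two-finger parallel gripper is mounted at the origin on the work surface. World frame = base frame: x ahead of the robot, y to its left, z up, the work surface at z = 0. Lengths are in m, angles in rad, forces in N, time in s.
With the tool pointing down it reaches from about 0.425 to 0.95 m from the base axis. Payload 3.5 kg.
Tool frame: the origin (TCP) lies midway between the tips of the shut fingers; the grasp point (between the pads) lies 19 mm behind it; z points along the fingers, y is the line along which they close (so a half turn about z gives the same grasp; the last joint's range is limited). The gripper opens to 85 mm and grips with 20 to 120 N. Pads are 22 mm wide; open, the fingers measure 114 mm over their backs; the gripper's body (76 mm by 85 mm) begins 54 mm behind the grasp point. The pads swing forward as they close: fully open they stand 13 mm farther back than shut.
Start: joints at [-1.372, 0.286, 1.577, -0, 1.279, -0.15], TCP at [0.231, -0.634, 0.231] pointing down, gripper open.
Joint ranges: [-2.77, 2.77], [-0.9, 2.22], [0.21, 2.48], [-1.53, 4.67], [0.24, 2.81], [-2.84, 2.84]. Speed limits (rad/s): [2.79, 2.79, 3.14, 3.14, 3.14, 3.14].

INTERFACE

Orientations are given as a unit quaternion [x, y, z, w].
In Python, from station import get_state, viewer, ctrl gives the robot as it stands.
- The arm moves only by the shell command python3 -m crank 'ROWS' [FORCE]. ROWS is JSON, a list of rows, each a list of 5 numbers: the closure, from 0 (fully open) to 1 (shut), then the shift along the world's x, y, z each as a share of 40 mm, from -1 to 1, then the turn about the world's z as a share of 6 degrees, from -1 to 1. In form: [[claw, tx, ty, tz, turn], ...]. A call has 1 to 12 rows; each row shifts and turns the commanded pose from where the row before left it; what a row does not reach is not made up. A row lasts 1/12 s, in which the tool goes at most 41.7 mm and 7.16 degrees, less where a joint would pass 70% of its speed; a pose out of reach is approached as far as the arm can. A call with a number of a shift or a turn outside -1 to 1 is refused whole. A call with a gripper value outside its range is refused whole. The fingers move at their own pace and stop on an object; FORCE is the grip in N (left out, the last holds). Time passes only in rows, so rows that do not move let the fingers close. It gives the time, the measured TCP pose, the force, the opening and the grip force at its end, in the units of the state.
- get_state(): the state, without advancing time (a new reading comes with each control period).
- viewer.snapshot(name): name is "scene" or "top" or "wrist"; returns a dict with "image" (480x640x3 uint8, blue, green, red), "depth" (480x640 float32, m along the optical axis (not along the pixel's ray), 0 where there is no reading), "mtx" (3x3 intrinsics, pixels), "cam_to_world" (4x4, takes a point from camera to world coordinates). Camera axes: x right, y up, looking along -z (the intrinsics and any distortion apply to the point x, -y, -z); pixel columns grow to the right and rows downward; lengths in m; the calibration is good to about 2 mm. A picture is of the moment at which its call begins.
- ctrl.close_job(): hands the job in; it is judged then, once.
The state is a dict: "time_s": time; "joints": joint angles; "qd": joint speeds; "effort": joint torques, N m; "tcp_pos": TCP position; "tool_rot": TCP orientation; "ft_force": force on the tool from outside, world axes, zero at the start; "moment": the same for the moment, N m; "opening": finger opening in m; "grip_force": force on a finger pad.
Only numpy, scipy, OpenCV 4.12 (cv2) and the standard library are available. Lean on these libraries where they do the work, as an engineer would, in place of code of your own. Each camera call takes 0.05 s, during which the arm holds its last target. There are 200 camera calls.

## Working session

There is one attempt and no reset: what is moved stays moved. The work goes in short steps, Python scripts to look and compute and a shell command to move; the robot and the scene stay as the last step left them, time stands still between calls to the robot, and variables do not carry over. Pictures are saved under pics/ and viewed, at most 10 in all, crops included, and the job is handed in when it is done.

```bash
mkdir -p pics; cat > h.py <<'E'
import numpy as np, cv2
from station import get_state, viewer, ctrl
def snap(cam,name):
    s=viewer.snapshot(cam); cv2.imwrite(f'pics/{name}.png',s['image']); np.savez(f'{name}.npz',**s); return s
def w(s,u,v,d=None,z=None):
    K=s['mtx'];T=s['cam_to_world']
    r=np.array([(u-K[0,2])/K[0,0],-(v-K[1,2])/K[1,1],-1.])
    if z is not None: d=(z-T[2,3])/(T[:3,:3]@r)[2]
    elif d is None: d=s['depth'][int(v),int(u)]
    return T[:3,:3]@(r*d)+T[:3,3]
E
python3 - <<'E'
from h import *
s=snap('top','top');snap('scene','scene')
print(get_state()); print(s['mtx'],s['cam_to_world'])
E
```

```text
{'time_s': 0.1, 'joints': array([-1.37200202e+00,  2.87120996e-01,  1.57804977e+00,  1.38470323e-06,
        1.27859587e+00, -1.50002918e-01]), 'qd': array([-1.43957435e-03, -1.48145444e-04, -3.95462267e-03, -2.46981928e-03,
       -1.27784015e-03,  6.83756620e-05]), 'effort': array([ 1.16849089e-03, -4.07289219e+01, -2.93700331e+01, -1.35238379e-04,
        3.41321356e-03,  7.37586845e-06]), 'tcp_pos': array([ 0.23059951, -0.63374944,  0.23004583]), 'tool_rot': array([ 9.84830520e-01,  1.73515605e-01, -2.58526842e-05, -1.08668390e-03]), 'ft_force': array([ 0.39481791, -0.13503322,  0.5240046 ]), 'moment': array([-0.02508873, -0.03060801,  0.07760566]), 'grip_force': 0.0, 'opening': 0.08534610895776262}
[[616.72256902   0.         316.28487912]
 [  0.         616.72256902 235.16153614]
 [  0.           0.           1.        ]] [[-0.0239777   0.98206673 -0.1870027   0.32428323]
 [-0.99968638 -0.02220174  0.01158584 -0.028305  ]
 [ 0.00722628  0.18722186  0.98229108  1.5855601 ]
 [ 0.          0.          0.          1.        ]]
```

View pics/top.png

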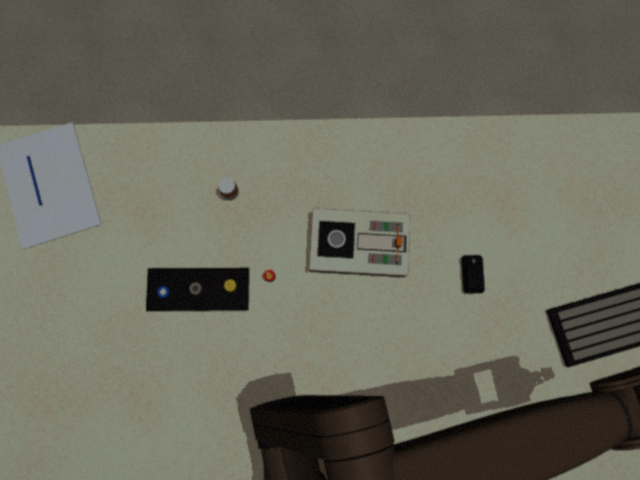

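View pics/scene.png

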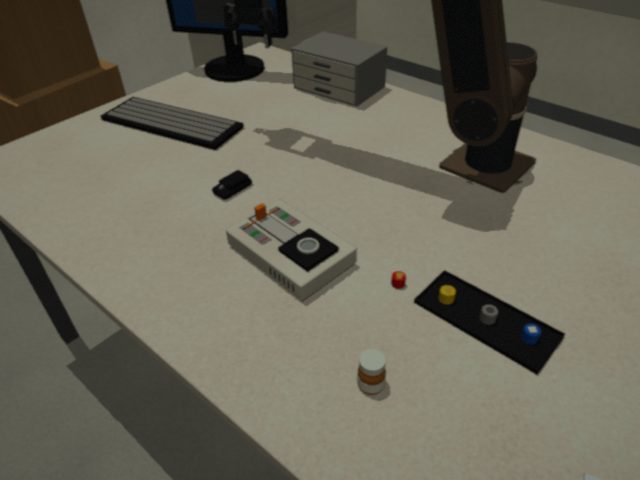

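Top view: the yellow specimen is at about (230,285), the ring at (337,239), and the orange knob at (399,242). The blue specimen is at (163,292), the grey at (195,288), and a red decoy at (269,275). Next I'll enlarge the crop.

```bash
python3 - <<'E'
from h import *
s=dict(np.load('top.npz')); im=s['image']
c=cv2.resize(im[195:320,220:420],None,fx=4,fy=4,interpolation=cv2.INTER_CUBIC); cv2.imwrite('pics/c1.png',np.clip(c*1.6,0,255).astype('uint8'))
hsv=cv2.cvtColor(im,cv2.COLOR_BGR2HSV)
def blob(lo,hi,box):
    m=cv2.inRange(hsv,lo,hi); k=np.zeros_like(m); a,b,c,d=box; k[b:d,a:c]=m[b:d,a:c]
    M=cv2.moments(k,True); return M['m10']/M['m00'],M['m01']/M['m00'],M['m00']
y=blob((20,120,60),(35,255,255),(215,270,245,300)); print(y,w(s,*y[:2],z=.026))
o=blob((3,150,80),(17,255,255),(385,225,412,255)); print(o,w(s,*o[:2],z=.08))
print('ring',w(s,337,239,z=.068))
# box outline
m=((hsv[...,2]>0)).astype('uint8')
for p in [(313,209),(408,213),(408,276),(309,270)]: print(p,w(s,*p,z=.05))
for p in [(147,268),(249,267),(249,310),(147,311)]: print(p,w(s,*p,z=.012))
for p in [(163,292),(195,288)]: print(p,w(s,*p,z=.028))
print('jar',w(s,227,186,z=.07),'red',w(s,269,275,z=.02))
E
```

```text
(229.6, 285.048, 125.0) [0.49755974 0.17588212 0.026     ]
(398.7142857142857, 240.40816326530611, 49.0) [ 0.59301398 -0.25042387  0.08      ]
ring [ 0.60223885 -0.0978015   0.068     ]
(313, 209) [ 0.68483865 -0.03965631  0.05      ]
(408, 213) [ 0.66894417 -0.28208227  0.05      ]
(408, 276) [ 0.50727113 -0.27369253  0.05      ]
(309, 270) [ 0.52812086 -0.02602107  0.05      ]
(147, 268) [0.54790275 0.38952224 0.012     ]
(249, 267) [0.54447855 0.12802446 0.012     ]
(249, 310) [0.43449548 0.12841734 0.012     ]
(147, 311) [0.43803895 0.38652573 0.012     ]
(163, 292) [0.48364599 0.34334398 0.028     ]
(195, 288) [0.4918845  0.26289838 0.028     ]
jar [0.74488882 0.17729154 0.07      ] red [0.52160699 0.07632726 0.02      ]
```

View pics/c1.png

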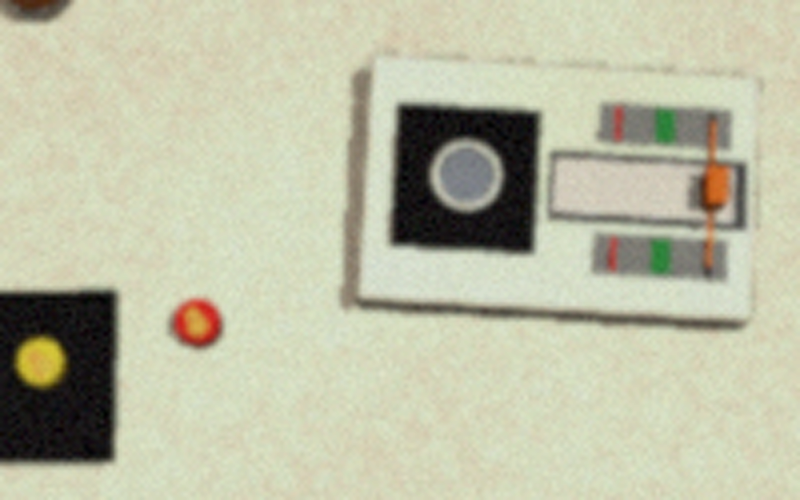

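The crop shows the ring centre at about crop (466,175), which is full-image (336.5,238.8). The shutter is closed with the pointer at crop x≈711. The box is yawed about -4°. I'll move above the specimen and turn so the fingers close along the illuminator's y.

```bash
python3 -m crank '[[0,0.7,0.7,0,-1],[0,0.7,0.7,0,-1],[0,0.7,0.7,0,-1],[0,0.7,0.7,0,-1],[0,0.7,0.7,0,0],[0,0.7,0.7,0,0],[0,0.7,0.7,0,0],[0,0.7,0.7,0,0],[0,0.7,0.7,0,0],[0,0.2,0.95,0,0],[0,0.2,0.95,0,0],[0,0,1,0,0]]' 20; python3 -m crank '[[0,0,1,0,0],[0,0,1,0,0],[0,0,1,0,0],[0,0,1,0,0],[0,0,1,0,0],[0,0,1,0,0],[0,0,1,0,0],[0,0,1,0,0],[0,0,1,0,0],[0,0,1,0,0],[0,0,1,0,0],[0,0,0,0,0]]'
python3 - <<'E'
from h import *
from scipy.spatial.transform import Rotation as R
s=snap('wrist','w1'); st=get_state(); print(st['tcp_pos'],R.from_quat(st['tool_rot']).as_matrix().round(3)); print(s['mtx'],s['cam_to_world'])
E
```

```text
time_s: 1.1
tcp_pos: [0.4995, -0.2645, 0.2306]
tool_rot: [0.999, -0.035, -0.0, -0.0]
ft_force: [1.1, 0.7, 0.8]
opening: 0.0854
grip_force: 0.0
time_s: 2.1
tcp_pos: [0.4974, 0.1795, 0.231]
tool_rot: [0.999, -0.032, -0.0, -0.001]
ft_force: [-0.1, -0.1, -0.3]
opening: 0.0852
grip_force: 0.0
[0.49775758 0.17686728 0.230838  ] [[ 0.998 -0.064 -0.001]
 [-0.064 -0.998  0.   ]
 [-0.001 -0.    -1.   ]]
[[419.58907109   0.         322.15742498]
 [  0.         419.58907109 237.50882895]
 [  0.           0.           1.        ]] [[-0.06377224  0.94609544  0.31754768  0.57977165]
 [-0.99795932 -0.05943394 -0.02334112  0.17346299]
 [-0.00320981 -0.31838818  0.94795499  0.37316814]
 [ 0.          0.          0.          1.        ]]
```

View pics/w1.png

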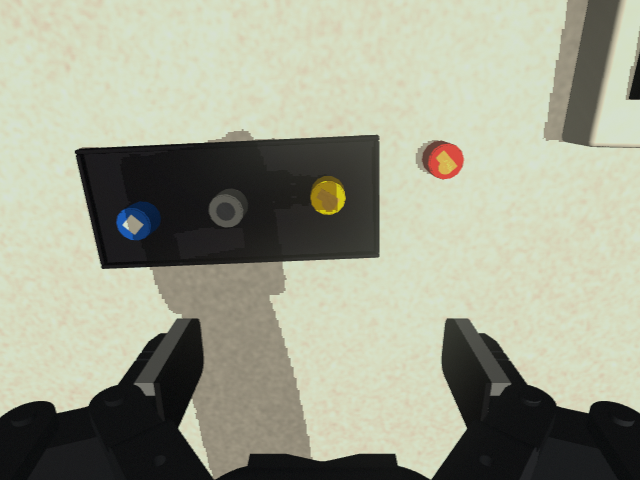

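Wrist view: the yellow top face is centred at about (328.5,198) and is intact. The grey specimen is at (228,208) and the red decoy at (443,160). I'll compute its position.

```bash
python3 - <<'E'
from h import *
s=dict(np.load('w1.npz'))
print(w(s,328.5,198,z=.028), w(s,328.5,198), w(s,330,250))
h=cv2.cvtColor(s['image'],cv2.COLOR_BGR2HSV); m=cv2.inRange(h,(20,100,40),(38,255,255)); m[:, :300]=0;m[:,360:]=0
D=s['depth']; v,u=np.nonzero(m); P=np.array([w(s,a,b) for a,b in zip(u,v)]); t=P[P[:,2]>np.percentile(P[:,2],60)-.004]
print(len(P),np.percentile(P[:,2],[5,50,95]),(t.min(0)+t.max(0))/2,t.max(0)-t.min(0))
E
```

```text
[0.49879812 0.17440162 0.028     ] [0.49901031 0.17439916 0.0289045 ] [0.44335412 0.17600236 0.00409628]
1130 [0.00625077 0.02833717 0.02988987] [0.53213051 0.17480252 0.19888691] [0.09528229 0.02885791 0.34856245]
```

```bash
python3 -m crank '[[0,0.03,-0.05,-1,0],[0,0,0,-1,0],[0,0,0,-1,0],[0,0,0,-1,0],[0,0,0,-0.8,0],[0,0,0,-0.4,0],[0,0,0,-0.3,0],[0,0,0,0,0],[0,0,0,0,0]]' 20; python3 -m crank '[[0.3,0,0,0,0],[0.5,0,0,0,0],[1,0,0,0,0],[1,0,0,0,0],[1,0,0,0,0],[1,0,0,0,0],[1,0,0,0,0],[1,0,0,0,0],[1,0,0,0,0],[1,0,0,0,0]]' 20
```

```text
time_s: 2.9
tcp_pos: [0.5002, 0.1711, 0.0114]
tool_rot: [0.999, -0.035, -0.0, 0.0]
ft_force: [0.5, -0.3, -0.3]
opening: 0.0852
grip_force: 0.0
time_s: 3.73
tcp_pos: [0.5006, 0.1718, 0.0124]
tool_rot: [0.999, -0.035, 0.001, -0.0]
ft_force: [-1.3, 0.6, 5.5]
opening: 0.0288
grip_force: 19.8
```

```bash
python3 -m crank '[[1,0,0,0.2,0],[1,0,0,0.5,0],[1,0,0,0.9,0],[1,0,0,0.9,0],[1,0,0,0.8,0],[1,0,0,0,0],[1,0,0,0,0],[1,0,0,0,0]]'
python3 - <<'E'
from h import *
s=snap('wrist','w2'); print(get_state()['tcp_pos'],get_state()['tool_rot'])
E
```

```text
time_s: 4.4
tcp_pos: [0.4992, 0.1716, 0.1427]
tool_rot: [0.999, -0.035, -0.001, 0.0]
ft_force: [-0.6, -0.2, -0.7]
opening: 0.0293
grip_force: 19.9
[0.4985928  0.17146839 0.14166471] [ 9.99385174e-01 -3.50247413e-02 -1.56796670e-03  2.88169475e-04]
```

View pics/w2.png

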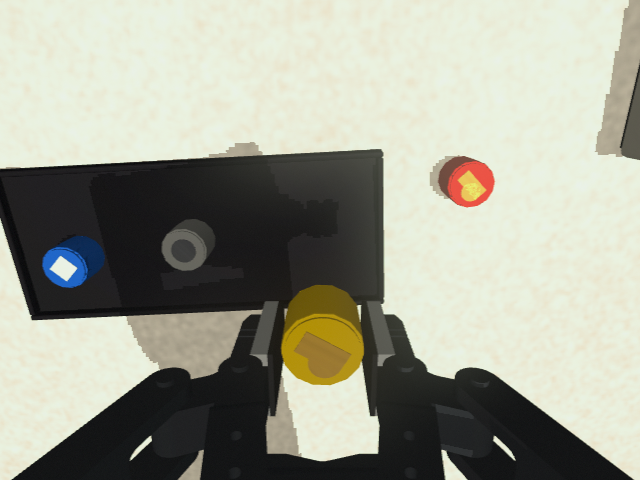

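The specimen is held upright between the pads, with its top face centred at about (322,350). Next I'll move to just short (-x) of the ring and look at both.

```bash
python3 -m crank '[[1,0.1,-0.8,0,0],[1,0.1,-0.9,0,0],[1,0.1,-0.9,0,0],[1,0.1,-0.9,0,0],[1,0.1,-0.9,0,0],[1,0.1,-0.9,0,0],[1,0.1,-0.9,0,0],[1,0,-0.5,0,0],[1,0,0,0,0],[1,0,0,0,0],[1,0,0,0,0]]'
python3 - <<'E'
from h import *
a=dict(np.load('w2.npz'))
s=snap('wrist','w3'); print(get_state()['tcp_pos'],get_state()['tool_rot'])
for p in [(322,350),(322,335),(322,370)]: print(w(a,*p))
cv2.imwrite('pics/w3c.png',cv2.resize(s['image'][100:400,160:560],None,fx=2,fy=2))
E
```

```text
time_s: 5.37
tcp_pos: [0.5268, -0.0953, 0.1416]
tool_rot: [0.999, -0.035, -0.002, -0.001]
ft_force: [-0.7, -0.7, -0.4]
opening: 0.0292
grip_force: 20.0
[ 0.52705406 -0.09499696  0.14196318] [ 9.99400997e-01 -3.45768075e-02 -1.28534300e-03 -6.62893878e-04]
[0.49839706 0.1714261  0.15935576]
[0.50436379 0.17100524 0.15940182]
[0.49025357 0.17200045 0.15938694]
```

View pics/w3c.png

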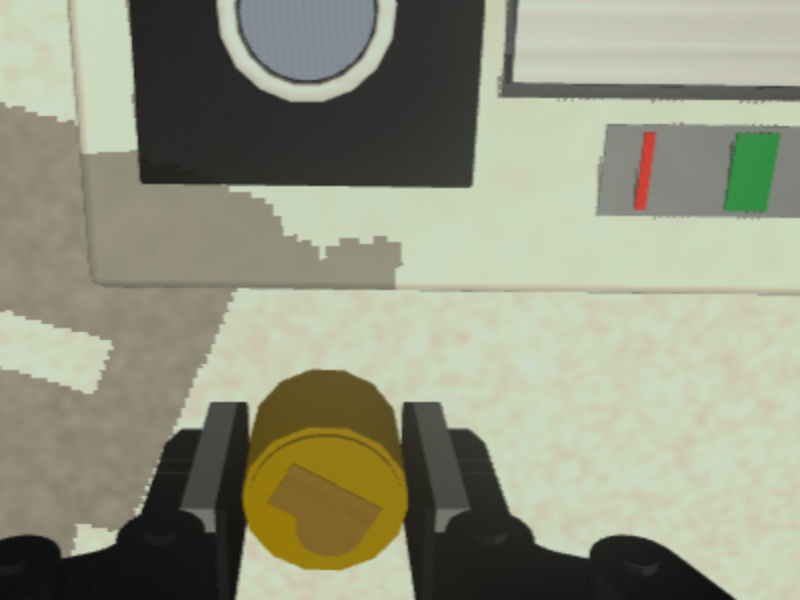

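The specimen's top is in crop rows 428–570. The ring is partly in view at the top of the crop, and the box edges are aligned with the tool. I'll fit both from depth.

```bash
python3 - <<'E'
from h import *
from scipy.optimize import least_squares
s=dict(np.load('w3.npz')); D=s['depth'];K=s['mtx'];T=s['cam_to_world']
v,u=np.mgrid[0:480,0:640]; r=np.stack([(u-K[0,2])/K[0,0],-(v-K[1,2])/K[1,1],-np.ones(u.shape)],-1)
P=(r*D[...,None])@T[:3,:3].T+T[:3,3]
fit=lambda q: least_squares(lambda c:np.hypot(*(q-c[:2]).T)-c[2],[*q.mean(0),.02]).x
near=np.hypot(P[...,0]-.603,P[...,1]+.098)<.035
print('z',np.percentile(P[near][:,2],[5,20,40,60,80,95]))
zt=np.percentile(P[near][:,2],95)
m=(near&(P[...,2]>zt-.003)).astype('uint8')
q=P[m>0][:,:2]; c=fit(q);print('ring annulus fit',c,len(q))
d=np.hypot(*(q-c[:2]).T);print(d.min(),d.max())
sp=(np.hypot(P[...,0]-.527,P[...,1]+.095)<.03)&(abs(P[...,2]-.1594)<.003)
h=cv2.cvtColor(s['image'],cv2.COLOR_BGR2HSV); sp&=(cv2.inRange(h,(18,100,40),(38,255,255))>0)
q=P[sp][:,:2]; cc,rad=cv2.minEnclosingCircle((q*1000).astype('float32'));print('spec',cc,rad,P[sp][:,2].mean(),P[sp][:,2].std())
E
```

```text
z [0.06073926 0.06136437 0.06187529 0.0624337  0.06675905 0.2835966 ]
ring annulus fit [ 0.61998996 -0.11220154  0.01482721] 1267
0.014827208896487157 0.014827208896487157
spec (525.310546875, -95.30120086669922) 15.148885726928711 0.1577858434724234 0.0006106934079757409
```

```bash
python3 - <<'E'
from h import *
from scipy.optimize import least_squares
s=dict(np.load('w3.npz')); D=s['depth'];K=s['mtx'];T=s['cam_to_world']
v,u=np.mgrid[0:480,0:640]; r=np.stack([(u-K[0,2])/K[0,0],-(v-K[1,2])/K[1,1],-np.ones(u.shape)],-1)
P=(r*D[...,None])@T[:3,:3].T+T[:3,3]
near=np.hypot(P[...,0]-.603,P[...,1]+.098)<.035
m=near&(P[...,2]>.0652)&(P[...,2]<.071)
q=P[m][:,:2]
for i in range(4):
    c=least_squares(lambda c:np.hypot(*(q-c[:2]).T)-.020,[.603,-.098],loss='soft_l1',f_scale=.002).x
    d=np.hypot(*(q-c).T); q=q[(d>.015)&(d<.025)]; print(c,len(q),d.min(),d.max())
k=near&(P[...,2]<.071); b=s['image'].sum(2)
# floor disc inside ring by brightness
print('cols/rows',u[m].min(),u[m].max(),v[m].min(),v[m].max(),'z',np.median(P[m][:,2]))
# stage block corners (front) as check
for p in [(160+142/2,100+184/2),(160+472/2,100+187/2)]: print(w(s,*p,z=.062))
E
```

```text
[ 0.60518698 -0.09657253] 2635 0.01710315845915699 0.02254802077072127
[ 0.60518698 -0.09657253] 2635 0.01710315845915699 0.02254802077072127
[ 0.60518698 -0.09657253] 2635 0.01710315845915699 0.02254802077072127
[ 0.60518698 -0.09657253] 2635 0.01710315845915699 0.02254802077072127
cols/rows 268 358 57 150 z 0.0674424111054027
[ 0.56389427 -0.04889892  0.062     ]
[ 0.55686897 -0.1374182   0.062     ]
```

```bash
python3 -m crank '[[1,0.6,-0.03,0,0],[1,0.8,0,0,0],[1,0.6,0,0,0],[1,0,0,0,0],[1,0,0,-0.5,0],[1,0,0,-0.5,0],[1,0,0,-0.4,0],[1,0,0,0,0],[1,0,0,0,0],[1,0,0,0,0],[1,0,0,0,0]]'
python3 - <<'E'
from h import *
s=snap('wrist','w4'); print(get_state()['tcp_pos'])
cv2.imwrite('pics/w4c.png',cv2.resize(s['image'][220:440,210:440],None,fx=2.6,fy=2.6))
E
```

```text
time_s: 6.33
tcp_pos: [0.6088, -0.0974, 0.089]
tool_rot: [0.999, -0.035, 0.001, 0.0]
ft_force: [0.3, 0.6, 0.1]
opening: 0.0288
grip_force: 20.0
[ 0.60887355 -0.0975364   0.08911926]
```

View pics/w4c.png

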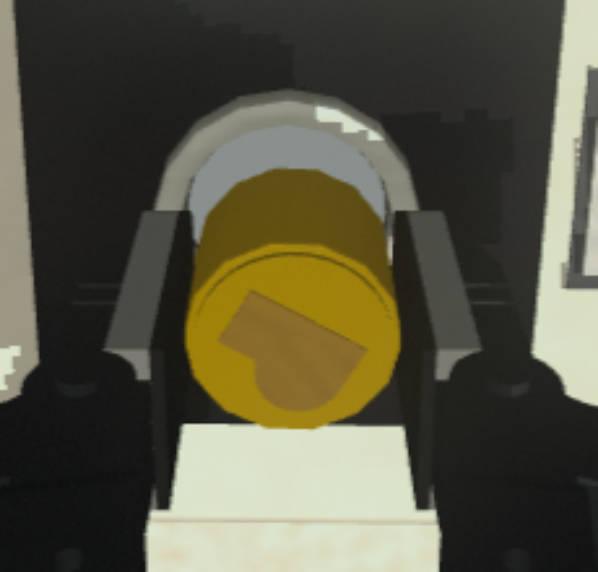

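The specimen is about 12 mm above the ring and centred laterally in it. I'll measure both again from this frame.

```bash
cat > fit.py <<'E'
import sys
from h import *
from scipy.optimize import least_squares
def run(name,zt):
    s=dict(np.load(name+'.npz')); D=s['depth'];K=s['mtx'];T=s['cam_to_world']
    v,u=np.mgrid[0:480,0:640]; r=np.stack([(u-K[0,2])/K[0,0],-(v-K[1,2])/K[1,1],-np.ones(u.shape)],-1)
    P=(r*D[...,None])@T[:3,:3].T+T[:3,3]
    h=cv2.cvtColor(s['image'],cv2.COLOR_BGR2HSV); y=cv2.inRange(h,(15,100,30),(38,255,255))>0
    n=np.hypot(P[...,0]-.605,P[...,1]+.097)<.035
    q=P[n&~y&(abs(P[...,2]-.0675)<.0025)][:,:2]
    c=least_squares(lambda c:np.hypot(*(q-c[:2]).T)-.020,[.605,-.097],loss='soft_l1',f_scale=.001).x
    d=np.hypot(*(q-c).T); print('ring',c,len(q),np.percentile(d,[1,99]))
    p=P[n&y&(abs(P[...,2]-zt)<.004)]; cc,rad=cv2.minEnclosingCircle((p[:,:2]*1000).astype('float32')); print('spec',cc,rad,np.median(p[:,2]),'minus ring',np.array(cc)-c*1000)
    A=np.c_[p[:,:2],np.ones(len(p))]; print('tilt',np.linalg.lstsq(A,p[:,2],rcond=None)[0][:2])
run(sys.argv[1],float(sys.argv[2]))
E
python3 fit.py w4 0.105
```

```text
ring [ 0.60574262 -0.09646814] 1545 [0.01706408 0.02207431]
spec (606.9860229492188, -97.5996322631836) 15.44241714477539 0.10514588962338225 minus ring [ 1.24339919 -1.13149263]
tilt [-0.04424407  0.00296303]
```

```bash
python3 -m crank '[[1,-0.03,0.03,0,0],[1,0,0,-0.1,0],[1,0,0,-0.1,0],[1,0,0,-0.1,0],[1,0,0,-0.08,0],[1,0,0,0,0],[1,0,0,0,0],[1,0,0,0,0],[1,0,0,0,0]]'
```

```text
time_s: 7.13
tcp_pos: [0.6069, -0.0964, 0.0723]
tool_rot: [0.999, -0.035, 0.0, 0.0]
ft_force: [-0.1, 0.2, -0.4]
opening: 0.029
grip_force: 20.0
```

```bash
python3 -m crank '[[1,0,0,-0.03,0],[1,0,0,0,0],[1,0,0,0,0]]'; python3 -m crank '[[1,0,0,-0.02,0],[1,0,0,0,0],[1,0,0,0,0]]'
```

```text
time_s: 7.38
tcp_pos: [0.6067, -0.0963, 0.0709]
tool_rot: [0.999, -0.035, 0.0, -0.0]
ft_force: [0.3, 0.4, -0.5]
opening: 0.0292
grip_force: 20.0
time_s: 7.63
tcp_pos: [0.6068, -0.0964, 0.0704]
tool_rot: [0.999, -0.035, 0.0, 0.0]
ft_force: [-0.9, -0.2, 1.4]
opening: 0.0288
grip_force: 20.1
```

```bash
python3 -m crank '[[1,0,0,-0.02,0],[1,0,0,0,0],[1,0,0,0,0]]'
```

```text
time_s: 7.88
tcp_pos: [0.6069, -0.0964, 0.0704]
tool_rot: [0.999, -0.035, -0.0, 0.0]
ft_force: [-2.9, 0.6, 6.2]
opening: 0.0295
grip_force: 20.5
```

Contact shows as 6 N. I'll release slowly, rise and look.

```bash
python3 -m crank '[[0.6,0,0,0,0],[0.4,0,0,0,0],[0.2,0,0,0,0],[0,0,0,0,0],[0,0,0,0,0],[0,0,0,0,0],[0,0,0,0.2,0],[0,0,0,0.5,0],[0,0,0,1,0],[0,0,0,1,0],[0,0,0,0,0],[0,0,0,0,0]]'
python3 - <<'E'
from h import *
s=snap('wrist','w5'); print(get_state()['tcp_pos'])
E
python3 fit.py w5 0.086
```

```text
time_s: 8.88
tcp_pos: [0.6091, -0.0971, 0.1823]
tool_rot: [0.999, -0.035, 0.004, 0.001]
ft_force: [-1.0, -0.5, -1.0]
opening: 0.0851
grip_force: 0.0
[ 0.60743374 -0.09652152  0.17926974]
ring [ 0.60536438 -0.09653552] 1065 [0.01728497 0.02230685]
spec (605.2542114257812, -96.71775817871094) 15.081192970275879 0.08654069712264865 minus ring [-0.11017195 -0.18223768]
tilt [-0.03282573 -0.00184129]
```

View pics/w5.png

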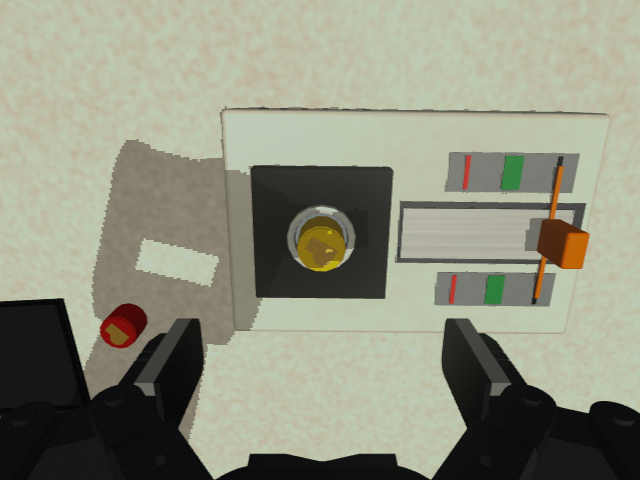

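The specimen sits in the ring with its centre within 0.2 mm and its top at 86.5 mm. The shutter is still closed, with the knob at about (563,243). Next I'll go above the knob, descend and pinch it.

```bash
python3 -m crank '[[0,-0.08,-0.97,0,0],[0,-0.08,-0.97,0,0],[0,-0.08,-0.97,0,0],[0,-0.08,-0.96,0,0],[0,0,0,0,0],[0,0,0,-0.8,0],[0,0,0,-0.8,0],[0,0,0,-0.7,0],[0,0,0,-0.4,0],[0,0,0,0,0],[0,0,0,0,0],[0,0,0,0,0]]' 40
```

```text
time_s: 9.93
tcp_pos: [0.5943, -0.2511, 0.0699]
tool_rot: [0.999, -0.035, 0.0, 0.0]
ft_force: [-0.1, 0.4, 0.4]
opening: 0.0857
grip_force: 0.0
```

```bash
python3 -m crank '[[0.3,0,0,-0.15,0],[0.6,0,0,-0.08,0],[1,0,0,0,0],[1,0,0,0,0],[1,0,0,0,0],[1,0,0,0,0],[1,0,0,0,0],[1,0,0,0,0],[1,0,0,0,0],[1,0,0,0,0],[1,0,0,0,0]]' 40
```

```text
time_s: 10.85
tcp_pos: [0.5942, -0.2508, 0.0607]
tool_rot: [0.999, -0.035, 0.0, -0.0]
ft_force: [-0.8, 3.9, 5.0]
opening: 0.0132
grip_force: 42.7
```

```bash
python3 -m crank '[[1,0.01,0.1,0,0],[1,0.01,0.15,0,0],[1,0.01,0.15,0,0],[1,0.01,0.15,0,0],[1,0.01,0.1,0,0],[1,0,0.1,0,0],[1,0,0,0,0],[1,0,0,0,0],[1,0,0,0,0],[1,0,0,0,0]]'
python3 - <<'E'
from h import *
s=snap('top','t2'); snap('wrist','w6')
a=cv2.resize(s['image'][200:285,300:420],None,fx=6,fy=6,interpolation=cv2.INTER_CUBIC); cv2.imwrite('pics/t2c.png',np.clip(a*1.6,0,255).astype('uint8'))
E
```

```text
time_s: 11.68
tcp_pos: [0.5964, -0.2237, 0.0607]
tool_rot: [0.999, -0.035, 0.001, 0.003]
ft_force: [-1.4, -6.5, 2.1]
opening: 0.0133
grip_force: 42.4
```

View pics/w6.png

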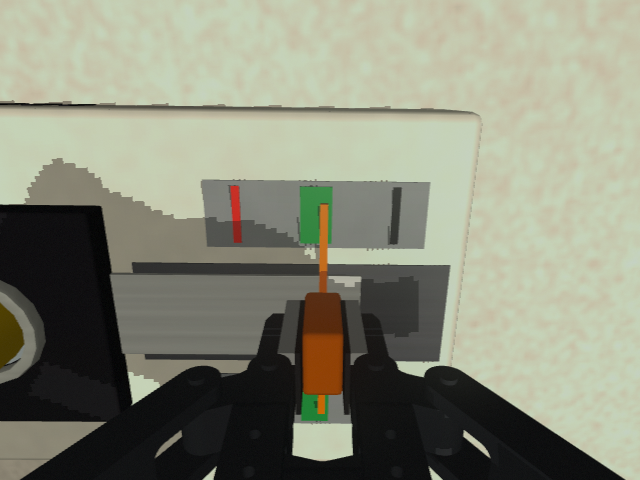

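The pointer (x≈324) is on the green band (300–332), about 3 mm short of its middle. I'll nudge it.

```bash
python3 -m crank '[[1,0,0.07,0,0],[1,0,0,0,0],[1,0,0,0,0],[1,0,0,0,0],[1,0,0,0,0],[1,0,0,0,0],[1,0,0,0,0],[1,0,0,0,0]]'
python3 - <<'E'
from h import *
s=snap('wrist','w7'); cv2.imwrite('pics/w7c.png',s['image'][170:430]); print(get_state()['qd'])
E
```

```text
time_s: 12.45
tcp_pos: [0.5966, -0.2212, 0.0607]
tool_rot: [0.999, -0.035, 0.001, 0.003]
ft_force: [-0.4, -6.8, 0.8]
opening: 0.0133
grip_force: 42.3
[ 5.69709430e-04 -8.13568182e-04  3.07391393e-03 -2.27468430e-03
  1.65849552e-05  1.11367736e-03]
```

View pics/w7c.png

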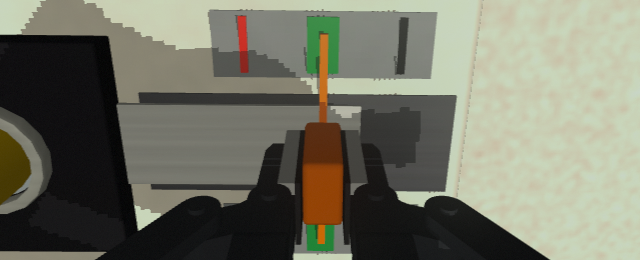

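The pointer (x≈323) is now at the middle of the green band (307–339) and holding steady, so I'll hand in.

```bash
python3 -c "from station import ctrl; print(ctrl.close_job())"
```

```text
the job is handed in; nothing more can be done
None
```

The yellow specimen is upright and released in the ring, about 0.2 mm off centre, placed while the shutter was closed; the knob is pinched and held mid-green at about 30 mm, and the job is handed in with no verdict returned.

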